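Charge the sample carrier with cooling balls

ROBOT

A 6-joint arm with a two-finger parallel gripper is mounted at the origin on the work surface. World frame = base frame: x ahead of the robot, y to its left, z up, the work surface at z = 0. Lengths are in m, angles in rad, forces in N, time in s.
With the tool pointing down it reaches from about 0.2 to 0.875 m from the base axis. Payload 3.4 kg.
Tool frame: the origin (TCP) lies between the finger pads; the fingertips stand 25 mm ahead of it and the grasp point (between the pads) lies 6 mm ahead of it (r.nose_length is the z of the fingertips in the tool frame, in m); z points along the fingers, x is the direction in which the jaws open and shut, and the axes are right-handed (so a half turn about z gives the same grasp; the last joint's range is limited). The gripper opens to 94 mm and grips with 3 to 60 N. Pads are 16 mm wide; open, the fingers measure 119 mm over their backs; the gripper's body (75 mm by 177 mm) begins 78 mm behind the grasp point.
Start: joints at [-1.349, 0.276, 1.505, -0, 1.361, -0.121], TCP at [0.193, -0.542, 0.209] pointing down, gripper open.
Joint ranges: [-2.89, 2.89], [-0.75, 2.08], [0.22, 2.7], [-1.18, 4.32], [0.11, 2.71], [-2.7, 2.7]. Speed limits (rad/s): [2.57, 2.57, 3.14, 3.14, 3.14, 3.14].

INTERFACE

Orientations are given as a unit quaternion [w, x, y, z].
In Python, from plant import r, gripper_to, inverse_kinematics, vision, models, telemetry gives the robot as it stands. Calls block until the motion is done:
- r.move_to(position, orientation): joint-space move of the TCP to a pose.
- r.move_l(position, rot=None, vel=0.15, guard=None): straight line of the TCP; rot=None keeps the orientation; vel is the mean speed in m/s. With guard (N) it stops when the force on the tool has changed by that much, and returns True; else False.
- r.movej(angles): joint-space move.
- gripper_to(opening, f_grip=None): finger opening in m; f_grip is the grip in N (None keeps the last); returns when the fingers have stopped.
- r.hold(seconds).
- inverse_kinematics(position, orientation): joint angles nearest the present ones, or None.
- vision.snapshot(name): name is "scene" or "top" or "wrist"; returns the picture (420x560x3 uint8, red, green, blue); there is no depth.
- vision.get_calibration(name): a dict with "fx", "fy", "cx", "cy" (pixels), "D" ([k1, k2, p1, p2, k3] as OpenCV has them; the pictures are not rectified), "position" and "orientation" of the camera in the world. Camera axes: x right, y down, z forward; pixel columns grow to the right and rows downward; lengths in m; the calibration is good to about 2 mm. A picture is of the moment at which its call begins: read the wrist's pose just before it. get_calibration takes no time and is no camera call; for the wrist camera it gives the pose at the moment of the call.
A pose or a line that the arm cannot do raises r.PlanningError and nothing moves.
- r.sign_off(): hands the job in, once; it reports no verdict.
Trained networks look in the newest picture that a camera, given by its name, has taken for a name from the list of things; names that differ only in an ending like _2 or _b are one class to them, and where a whole thing is asked for, a point or a joint stands for the part that bears it (a point fixed in the world has none). Each returns a list of dicts, best first, with "score" (0 to 1); they miss things now and then, are a little off and sometimes report something else, mostly with a low value. They report only what shows in the picture. A call takes as long as a camera call. They do not tell look-alikes from the thing itself.
- models.boxes_of(thing, camera): "at" ([x, y, z] in m, in world coordinates, good to about 4 mm: the middle of the surface that is visible of it).
- models.regions_of(thing, camera): "pixels" (420x560 bool, what is visible of it).
- models.mark_of(thing, camera): "at" ([x, y, z] in m, in world coordinates, good to about 4 mm: a listed point, or the origin of a listed thing).
Readings, each from a call of its own:
- telemetry.current_t(): time.
- telemetry.current_joints(): joint angles.
- telemetry.current_dq(): joint speeds.
- telemetry.current_joint_efforts(): joint torques, N m.
- telemetry.current_ee_pos(): TCP position.
- telemetry.current_tool_rot(): TCP orientation.
- telemetry.current_wrist_force(): force on the tool from outside, world axes, zero at the start.
- telemetry.current_torque(): the same for the moment, N m.
- telemetry.current_opening(): finger opening in m.
Only numpy, scipy, OpenCV 4.12 (cv2) and the standard library are available. Lean on these libraries where they do the work, as an engineer would, in place of code of your own. Each camera call takes 0.05 s, during which the arm holds its last target. There are 200 camera calls.

TASK

Take the scoop off its mat, scoop blue cooling balls out of the steel tub without pressing the scoop hard against the tub, and tip at least three into the open green carrier. Stand the scoop back on its mat, flat and facing the way it did, then close the carrier's lid fully, pushing it down gently and without slamming. Do not touch the balls with the gripper, let every ball end up in the tub or the carrier, and leave the other things on the bench where they are.

Things in the scene. Friction and masses are not known exactly. Their poses are not given: they have to be found in the camera images.
- scoop: white scoop, orange handle. Origin: centre of the pan's underside; x to its open mouth, y across, z up. Pan 100 long (x -50 to 50), 94 wide, floor 1.5 thick; its front edge is a ramp 8 long rising to a sill 4 high; side walls 40 high from x = -50 to 15, back wall 45, no front wall. Handle: flat bar, 16 wide (y), 24 deep, 115 long, from (-45, 0, 35) leaning back 20 degrees, along (-0.34, 0, 0.94)
- scoop_grip (a point): point in the middle of the handle's cross-section, 75 up the bar: (-71, 0, 105) in the scoop's frame; pinch here across y, tool leaned with the handle
- scoop_lip (a point): middle of the pan's front edge, underside: (50, 0, 0) in the scoop's frame
- mat: black rubber mat where the scoop stands, fixed, 190 (x) x 125 (y) x 4 thick; origin centre of its underside; its top is 4 above the bench; the scoop's mouth points along its +x
- tub: steel tub of cooling balls, fixed. Origin under the middle of its floor; x lengthwise, away from the robot. Inner floor 5 above the bench, x -119 to 119, y -56 to 56; walls 6 thick, rims 55 above the bench; near wall upright, far wall leaning out 15 degrees, from x = 119 at the floor to 132 at the rim. At the start the balls lie at x above 15, the near part is empty
- carrier: lime-green box, fixed, 160 (x) x 180 (y) x 100 high, walls and floor 10 thick (opening 140 x 160); origin centre of its underside; x away from the robot, towards the hinge
- carrier_mouth (a point): centre of the carrier's opening at rim height, 100 above the bench
- carrier_lid (a joint): angle of the carrier's lid in rad: 0 fully shut, 1.57 upright; hinge with friction, stays where it is left. Lid: lime-green slab 160 from hinge to free edge, 180 wide, 10 thick, lying on the rim when shut
- carrier_lid_hinge (a point): middle of the lid's hinge axis, which runs along y at the carrier's far (+x) rim
- carrier_lid_handle (a point): grip point of the black knob on the lid's outer face, near its free edge
- ball0: blue cooling ball, 28 in diameter, 18 g; origin at its centre
- ball1: blue cooling ball, 28 in diameter, 18 g; origin at its centre
- ball2: blue cooling ball, 28 in diameter, 18 g; origin at its centre
- ball3: blue cooling ball, 28 in diameter, 18 g; origin at its centre
- ball4: blue cooling ball, 28 in diameter, 18 g; origin at its centre
- ball5: blue cooling ball, 28 in diameter, 18 g; origin at its centre
- cryobox: cardboard freezer box, 100 x 100 x 50; bystander, loose; origin centre of its underside
- wash_bottle: white bottle with red cap, 60 diameter, 170 tall; bystander, loose; origin centre of its underside
- jar: amber jar with black cap, 70 diameter, 90 tall; bystander, loose; origin centre of its underside
- pen_mug: blue mug, 80 diameter, 95 tall; bystander, loose; origin centre of its underside
- tape_roll: yellow roll of tape lying flat, 90 diameter, 30 tall; bystander, loose; origin centre of its underside
Things that resemble listed ones, but are neither listed nor needed, are in the scene too. What is shaped like the scoop but pink or purple is not meant.

How it is judged:
On the way, in this order (a step that is already met when the one before it is completed fails the run):
1. the scoop is lifted off its mat (height (world z) of scoop above 0.04 m), for 0.1 s.
2. at least one ball is carried in the scoop, above the tub's rim (((distance between ball0 and scoop below 0.075 m and height (world z) of ball0 above 0.08 m) or (distance between ball1 and scoop below 0.075 m and height (world z) of ball1 above 0.08 m) or (distance between ball2 and scoop below 0.075 m and height (world z) of ball2 above 0.08 m) or (distance between ball3 and scoop below 0.075 m and height (world z) of ball3 above 0.08 m) or (distance between ball4 and scoop below 0.075 m and height (world z) of ball4 above 0.08 m) or (distance between ball5 and scoop below 0.075 m and height (world z) of ball5 above 0.08 m))), for 0.2 s.
3. at least three balls lie in the carrier ((((horizontal distance between ball0 and carrier below 0.09 m and height (world z) of ball0 below 0.1 m) and (horizontal distance between ball1 and carrier below 0.09 m and height (world z) of ball1 below 0.1 m) and (horizontal distance between ball2 and carrier below 0.09 m and height (world z) of ball2 below 0.1 m)) or ((horizontal distance between ball0 and carrier below 0.09 m and height (world z) of ball0 below 0.1 m) and (horizontal distance between ball1 and carrier below 0.09 m and height (world z) of ball1 below 0.1 m) and (horizontal distance between ball3 and carrier below 0.09 m and height (world z) of ball3 below 0.1 m)) or ((horizontal distance between ball0 and carrier below 0.09 m and height (world z) of ball0 below 0.1 m) and (horizontal distance between ball1 and carrier below 0.09 m and height (world z) of ball1 below 0.1 m) and (horizontal distance between ball4 and carrier below 0.09 m and height (world z) of ball4 below 0.1 m)) or ((horizontal distance between ball0 and carrier below 0.09 m and height (world z) of ball0 below 0.1 m) and (horizontal distance between ball1 and carrier below 0.09 m and height (world z) of ball1 below 0.1 m) and (horizontal distance between ball5 and carrier below 0.09 m and height (world z) of ball5 below 0.1 m)) or ((horizontal distance between ball0 and carrier below 0.09 m and height (world z) of ball0 below 0.1 m) and (horizontal distance between ball2 and carrier below 0.09 m and height (world z) of ball2 below 0.1 m) and (horizontal distance between ball3 and carrier below 0.09 m and height (world z) of ball3 below 0.1 m)) or ((horizontal distance between ball0 and carrier below 0.09 m and height (world z) of ball0 below 0.1 m) and (horizontal distance between ball2 and carrier below 0.09 m and height (world z) of ball2 below 0.1 m) and (horizontal distance between ball4 and carrier below 0.09 m and height (world z) of ball4 below 0.1 m)) or ((horizontal distance between ball0 and carrier below 0.09 m and height (world z) of ball0 below 0.1 m) and (horizontal distance between ball2 and carrier below 0.09 m and height (world z) of ball2 below 0.1 m) and (horizontal distance between ball5 and carrier below 0.09 m and height (world z) of ball5 below 0.1 m)) or ((horizontal distance between ball0 and carrier below 0.09 m and height (world z) of ball0 below 0.1 m) and (horizontal distance between ball3 and carrier below 0.09 m and height (world z) of ball3 below 0.1 m) and (horizontal distance between ball4 and carrier below 0.09 m and height (world z) of ball4 below 0.1 m)) or ((horizontal distance between ball0 and carrier below 0.09 m and height (world z) of ball0 below 0.1 m) and (horizontal distance between ball3 and carrier below 0.09 m and height (world z) of ball3 below 0.1 m) and (horizontal distance between ball5 and carrier below 0.09 m and height (world z) of ball5 below 0.1 m)) or ((horizontal distance between ball0 and carrier below 0.09 m and height (world z) of ball0 below 0.1 m) and (horizontal distance between ball4 and carrier below 0.09 m and height (world z) of ball4 below 0.1 m) and (horizontal distance between ball5 and carrier below 0.09 m and height (world z) of ball5 below 0.1 m)) or ((horizontal distance between ball1 and carrier below 0.09 m and height (world z) of ball1 below 0.1 m) and (horizontal distance between ball2 and carrier below 0.09 m and height (world z) of ball2 below 0.1 m) and (horizontal distance between ball3 and carrier below 0.09 m and height (world z) of ball3 below 0.1 m)) or ((horizontal distance between ball1 and carrier below 0.09 m and height (world z) of ball1 below 0.1 m) and (horizontal distance between ball2 and carrier below 0.09 m and height (world z) of ball2 below 0.1 m) and (horizontal distance between ball4 and carrier below 0.09 m and height (world z) of ball4 below 0.1 m)) or ((horizontal distance between ball1 and carrier below 0.09 m and height (world z) of ball1 below 0.1 m) and (horizontal distance between ball2 and carrier below 0.09 m and height (world z) of ball2 below 0.1 m) and (horizontal distance between ball5 and carrier below 0.09 m and height (world z) of ball5 below 0.1 m)) or ((horizontal distance between ball1 and carrier below 0.09 m and height (world z) of ball1 below 0.1 m) and (horizontal distance between ball3 and carrier below 0.09 m and height (world z) of ball3 below 0.1 m) and (horizontal distance between ball4 and carrier below 0.09 m and height (world z) of ball4 below 0.1 m)) or ((horizontal distance between ball1 and carrier below 0.09 m and height (world z) of ball1 below 0.1 m) and (horizontal distance between ball3 and carrier below 0.09 m and height (world z) of ball3 below 0.1 m) and (horizontal distance between ball5 and carrier below 0.09 m and height (world z) of ball5 below 0.1 m)) or ((horizontal distance between ball1 and carrier below 0.09 m and height (world z) of ball1 below 0.1 m) and (horizontal distance between ball4 and carrier below 0.09 m and height (world z) of ball4 below 0.1 m) and (horizontal distance between ball5 and carrier below 0.09 m and height (world z) of ball5 below 0.1 m)) or ((horizontal distance between ball2 and carrier below 0.09 m and height (world z) of ball2 below 0.1 m) and (horizontal distance between ball3 and carrier below 0.09 m and height (world z) of ball3 below 0.1 m) and (horizontal distance between ball4 and carrier below 0.09 m and height (world z) of ball4 below 0.1 m)) or ((horizontal distance between ball2 and carrier below 0.09 m and height (world z) of ball2 below 0.1 m) and (horizontal distance between ball3 and carrier below 0.09 m and height (world z) of ball3 below 0.1 m) and (horizontal distance between ball5 and carrier below 0.09 m and height (world z) of ball5 below 0.1 m)) or ((horizontal distance between ball2 and carrier below 0.09 m and height (world z) of ball2 below 0.1 m) and (horizontal distance between ball4 and carrier below 0.09 m and height (world z) of ball4 below 0.1 m) and (horizontal distance between ball5 and carrier below 0.09 m and height (world z) of ball5 below 0.1 m)) or ((horizontal distance between ball3 and carrier below 0.09 m and height (world z) of ball3 below 0.1 m) and (horizontal distance between ball4 and carrier below 0.09 m and height (world z) of ball4 below 0.1 m) and (horizontal distance between ball5 and carrier below 0.09 m and height (world z) of ball5 below 0.1 m)))), for 0.2 s.
4. the scoop stands flat on its mat again, let go, its mouth the same way (horizontal distance between scoop and mat below 0.055 m and height (world z) of scoop below 0.01 m and angle between scoop's own z axis and vertical below 0.12 rad and angle between the x axis of scoop and the x axis of mat, either way round below 0.5 rad and x of scoop_grip in the frame of mat below 0 m and contact force between each of the arm, the fingers and scoop below 0.1 N and linear speed of scoop below 0.02 m/s), for 0.2 s.
5. the lid is shut (value of joint carrier_lid below 0.04 rad), for 0.2 s.
At the end, for the whole second after the job is handed in: Lid shut (within 0.04 rad); at least three balls inside the carrier, all others inside the tub; scoop at rest, flat (0.12 rad) on its mat, its centre within 55 mm of the mat's centre, aligned with the mat within 0.5 rad, mouth towards the mat's +x (value of joint carrier_lid below 0.04 rad and (((horizontal distance between ball0 and carrier below 0.09 m and height (world z) of ball0 below 0.1 m) and (horizontal distance between ball1 and carrier below 0.09 m and height (world z) of ball1 below 0.1 m) and (horizontal distance between ball2 and carrier below 0.09 m and height (world z) of ball2 below 0.1 m)) or ((horizontal distance between ball0 and carrier below 0.09 m and height (world z) of ball0 below 0.1 m) and (horizontal distance between ball1 and carrier below 0.09 m and height (world z) of ball1 below 0.1 m) and (horizontal distance between ball3 and carrier below 0.09 m and height (world z) of ball3 below 0.1 m)) or ((horizontal distance between ball0 and carrier below 0.09 m and height (world z) of ball0 below 0.1 m) and (horizontal distance between ball1 and carrier below 0.09 m and height (world z) of ball1 below 0.1 m) and (horizontal distance between ball4 and carrier below 0.09 m and height (world z) of ball4 below 0.1 m)) or ((horizontal distance between ball0 and carrier below 0.09 m and height (world z) of ball0 below 0.1 m) and (horizontal distance between ball1 and carrier below 0.09 m and height (world z) of ball1 below 0.1 m) and (horizontal distance between ball5 and carrier below 0.09 m and height (world z) of ball5 below 0.1 m)) or ((horizontal distance between ball0 and carrier below 0.09 m and height (world z) of ball0 below 0.1 m) and (horizontal distance between ball2 and carrier below 0.09 m and height (world z) of ball2 below 0.1 m) and (horizontal distance between ball3 and carrier below 0.09 m and height (world z) of ball3 below 0.1 m)) or ((horizontal distance between ball0 and carrier below 0.09 m and height (world z) of ball0 below 0.1 m) and (horizontal distance between ball2 and carrier below 0.09 m and height (world z) of ball2 below 0.1 m) and (horizontal distance between ball4 and carrier below 0.09 m and height (world z) of ball4 below 0.1 m)) or ((horizontal distance between ball0 and carrier below 0.09 m and height (world z) of ball0 below 0.1 m) and (horizontal distance between ball2 and carrier below 0.09 m and height (world z) of ball2 below 0.1 m) and (horizontal distance between ball5 and carrier below 0.09 m and height (world z) of ball5 below 0.1 m)) or ((horizontal distance between ball0 and carrier below 0.09 m and height (world z) of ball0 below 0.1 m) and (horizontal distance between ball3 and carrier below 0.09 m and height (world z) of ball3 below 0.1 m) and (horizontal distance between ball4 and carrier below 0.09 m and height (world z) of ball4 below 0.1 m)) or ((horizontal distance between ball0 and carrier below 0.09 m and height (world z) of ball0 below 0.1 m) and (horizontal distance between ball3 and carrier below 0.09 m and height (world z) of ball3 below 0.1 m) and (horizontal distance between ball5 and carrier below 0.09 m and height (world z) of ball5 below 0.1 m)) or ((horizontal distance between ball0 and carrier below 0.09 m and height (world z) of ball0 below 0.1 m) and (horizontal distance between ball4 and carrier below 0.09 m and height (world z) of ball4 below 0.1 m) and (horizontal distance between ball5 and carrier below 0.09 m and height (world z) of ball5 below 0.1 m)) or ((horizontal distance between ball1 and carrier below 0.09 m and height (world z) of ball1 below 0.1 m) and (horizontal distance between ball2 and carrier below 0.09 m and height (world z) of ball2 below 0.1 m) and (horizontal distance between ball3 and carrier below 0.09 m and height (world z) of ball3 below 0.1 m)) or ((horizontal distance between ball1 and carrier below 0.09 m and height (world z) of ball1 below 0.1 m) and (horizontal distance between ball2 and carrier below 0.09 m and height (world z) of ball2 below 0.1 m) and (horizontal distance between ball4 and carrier below 0.09 m and height (world z) of ball4 below 0.1 m)) or ((horizontal distance between ball1 and carrier below 0.09 m and height (world z) of ball1 below 0.1 m) and (horizontal distance between ball2 and carrier below 0.09 m and height (world z) of ball2 below 0.1 m) and (horizontal distance between ball5 and carrier below 0.09 m and height (world z) of ball5 below 0.1 m)) or ((horizontal distance between ball1 and carrier below 0.09 m and height (world z) of ball1 below 0.1 m) and (horizontal distance between ball3 and carrier below 0.09 m and height (world z) of ball3 below 0.1 m) and (horizontal distance between ball4 and carrier below 0.09 m and height (world z) of ball4 below 0.1 m)) or ((horizontal distance between ball1 and carrier below 0.09 m and height (world z) of ball1 below 0.1 m) and (horizontal distance between ball3 and carrier below 0.09 m and height (world z) of ball3 below 0.1 m) and (horizontal distance between ball5 and carrier below 0.09 m and height (world z) of ball5 below 0.1 m)) or ((horizontal distance between ball1 and carrier below 0.09 m and height (world z) of ball1 below 0.1 m) and (horizontal distance between ball4 and carrier below 0.09 m and height (world z) of ball4 below 0.1 m) and (horizontal distance between ball5 and carrier below 0.09 m and height (world z) of ball5 below 0.1 m)) or ((horizontal distance between ball2 and carrier below 0.09 m and height (world z) of ball2 below 0.1 m) and (horizontal distance between ball3 and carrier below 0.09 m and height (world z) of ball3 below 0.1 m) and (horizontal distance between ball4 and carrier below 0.09 m and height (world z) of ball4 below 0.1 m)) or ((horizontal distance between ball2 and carrier below 0.09 m and height (world z) of ball2 below 0.1 m) and (horizontal distance between ball3 and carrier below 0.09 m and height (world z) of ball3 below 0.1 m) and (horizontal distance between ball5 and carrier below 0.09 m and height (world z) of ball5 below 0.1 m)) or ((horizontal distance between ball2 and carrier below 0.09 m and height (world z) of ball2 below 0.1 m) and (horizontal distance between ball4 and carrier below 0.09 m and height (world z) of ball4 below 0.1 m) and (horizontal distance between ball5 and carrier below 0.09 m and height (world z) of ball5 below 0.1 m)) or ((horizontal distance between ball3 and carrier below 0.09 m and height (world z) of ball3 below 0.1 m) and (horizontal distance between ball4 and carrier below 0.09 m and height (world z) of ball4 below 0.1 m) and (horizontal distance between ball5 and carrier below 0.09 m and height (world z) of ball5 below 0.1 m))) and ((horizontal distance between ball0 and carrier below 0.09 m and height (world z) of ball0 below 0.1 m) or (x of ball0 in the frame of tub between -0.12 and 0.135 m and y of ball0 in the frame of tub between -0.06 and 0.06 m and height (world z) of ball0 below 0.055 m)) and ((horizontal distance between ball1 and carrier below 0.09 m and height (world z) of ball1 below 0.1 m) or (x of ball1 in the frame of tub between -0.12 and 0.135 m and y of ball1 in the frame of tub between -0.06 and 0.06 m and height (world z) of ball1 below 0.055 m)) and ((horizontal distance between ball2 and carrier below 0.09 m and height (world z) of ball2 below 0.1 m) or (x of ball2 in the frame of tub between -0.12 and 0.135 m and y of ball2 in the frame of tub between -0.06 and 0.06 m and height (world z) of ball2 below 0.055 m)) and ((horizontal distance between ball3 and carrier below 0.09 m and height (world z) of ball3 below 0.1 m) or (x of ball3 in the frame of tub between -0.12 and 0.135 m and y of ball3 in the frame of tub between -0.06 and 0.06 m and height (world z) of ball3 below 0.055 m)) and ((horizontal distance between ball4 and carrier below 0.09 m and height (world z) of ball4 below 0.1 m) or (x of ball4 in the frame of tub between -0.12 and 0.135 m and y of ball4 in the frame of tub between -0.06 and 0.06 m and height (world z) of ball4 below 0.055 m)) and ((horizontal distance between ball5 and carrier below 0.09 m and height (world z) of ball5 below 0.1 m) or (x of ball5 in the frame of tub between -0.12 and 0.135 m and y of ball5 in the frame of tub between -0.06 and 0.06 m and height (world z) of ball5 below 0.055 m)) and horizontal distance between scoop and mat below 0.055 m and height (world z) of scoop below 0.01 m and angle between scoop's own z axis and vertical below 0.12 rad and angle between the x axis of scoop and the x axis of mat, either way round below 0.5 rad and x of scoop_grip in the frame of mat below 0 m and linear speed of scoop below 0.02 m/s); the robot touches nothing.
It fails at once if the gripper touches a ball (contact force between any of the fingers, the arm and ball0 above 0.5 N or contact force between any of the fingers, the arm and ball1 above 0.5 N or contact force between any of the fingers, the arm and ball2 above 0.5 N or contact force between any of the fingers, the arm and ball3 above 0.5 N or contact force between any of the fingers, the arm and ball4 above 0.5 N or contact force between any of the fingers, the arm and ball5 above 0.5 N).
It fails at once if the scoop is pressed against the tub with more than 40 N (contact force between scoop and tub above 40 N).
It fails at once if the arm or gripper pushes the carrier or its lid with more than 40 N (contact force between any of the arm, the fingers and carrier above 40 N).
It fails at once if the lid is slammed (closes faster than 3 rad/s) (velocity of joint carrier_lid below -3 rad/s).
It fails at once if a bystander is moved by more than 30 mm (distance of any of cryobox, wash_bottle, jar, pen_mug, tape_roll from where it was at the start of the episode above 0.03 m).
It also fails if it takes over 72 s, if anything falls off the work surface, if the arm or the gripper's body presses on something with over 40 N, if the wrist force passes 120 N, or if a joint passes its speed limit or range.

## Working session

There is one attempt and no reset: what is moved stays moved. The work goes in short steps, each a Python script; the robot and the scene stay as the last script left them, time stands still between calls to the robot, and variables do not carry over. Pictures are saved under pics/ and viewed, about 8 in all and at most 12, crops included, and the job is handed in when it is done.

```bash
ls; mkdir -p pics; python3 - <<'E'
from plant import r, vision, models, telemetry
import cv2, numpy as np
ims=[]
for c in ["scene","top"]:
    im=vision.snapshot(c); cv2.imwrite(f"pics/{c}0.png",im[:,:,::-1])
    k=vision.get_calibration(c); print(c,{a:np.round(b,4).tolist() for a,b in k.items()})
    for t in ["scoop","mat","tub","carrier","carrier_mouth","carrier_lid_hinge","carrier_lid_handle","scoop_grip","scoop_lip","ball0"]:
        print(t,[(np.round(d["at"],3).tolist(),round(d["score"],2)) for d in models.mark_of(t,c)][:7])
print(telemetry.current_t())
E
```

```text
pics
scene {'fx': 438.3279, 'fy': 438.3279, 'cx': 290.6112, 'cy': 207.6608, 'D': [-0.0634, 0.0, 0.0, 0.0, 0.0], 'position': [1.329, 0.2635, 0.7571], 'orientation': [-0.2759, 0.5223, 0.7176, -0.3689]}
scoop [([0.177, 0.338, 0.002], 0.72), ([0.296, -0.189, -0.001], 0.7), ([0.563, -0.026, 0.006], 0.62), ([0.695, -0.249, 0.022], 0.3)]
mat [([0.553, -0.018, 0.002], 0.88)]
tub [([0.601, -0.226, -0.0], 0.94)]
carrier [([0.554, 0.277, 0.002], 0.85), ([0.691, -0.188, 0.023], 0.73)]
carrier_mouth [([0.684, -0.22, 0.021], 0.74)]
carrier_lid_hinge [([0.631, 0.297, 0.104], 0.79)]
carrier_lid_handle [([0.677, 0.31, 0.227], 0.85), ([0.554, -0.015, 0.002], 0.42)]
scoop_grip [([0.495, -0.028, 0.105], 0.86), ([0.194, 0.27, 0.101], 0.84), ([0.318, -0.125, 0.106], 0.7)]
scoop_lip [([0.613, -0.018, 0.005], 0.94), ([0.274, -0.234, -0.002], 0.87), ([0.165, 0.388, 0.002], 0.68), ([0.317, -0.348, -0.002], 0.37)]
ball0 [([0.643, -0.222, 0.025], 0.69), ([0.637, -0.192, 0.018], 0.63), ([0.644, -0.254, 0.018], 0.54), ([0.694, -0.247, 0.023], 0.5), ([0.69, -0.188, 0.021], 0.49), ([0.683, -0.219, 0.021], 0.45), ([
[... 479 characters left out ...]
.28, 0.002], 0.57), ([0.614, -0.017, 0.004], 0.34)]
carrier_mouth [([0.554, 0.275, 0.1], 0.67), ([0.697, -0.253, 0.022], 0.48)]
carrier_lid_hinge [([0.632, 0.299, 0.099], 0.59)]
carrier_lid_handle [([0.676, 0.311, 0.227], 0.85)]
scoop_grip [([0.494, -0.029, 0.109], 0.88), ([0.192, 0.269, 0.106], 0.77), ([0.318, -0.126, 0.104], 0.75), ([0.631, 0.3, 0.1], 0.5)]
scoop_lip [([0.612, -0.017, 0.004], 0.79), ([0.274, -0.238, -0.002], 0.72), ([0.644, -0.224, 0.019], 0.26)]
ball0 [([0.648, -0.252, 0.019], 0.64), ([0.64, -0.228, 0.016], 0.6), ([0.696, -0.253, 0.018], 0.6), ([0.633, -0.192, 0.018], 0.48), ([0.691, -0.185, 0.024], 0.47), ([0.684, -0.219, 0.018], 0.41), ([0.604, -0.23, 0.001], 0.28)]
1.1
```

```bash
python3 - <<'E'
import cv2
a=cv2.imread("pics/top0.png");b=cv2.imread("pics/scene0.png")
cv2.imwrite("pics/top0L.png",cv2.resize(a,(800,600)));cv2.imwrite("pics/scene0L.png",cv2.resize(b,(800,600)))
E
```

```text
(no output)
```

View pics/top0L.png

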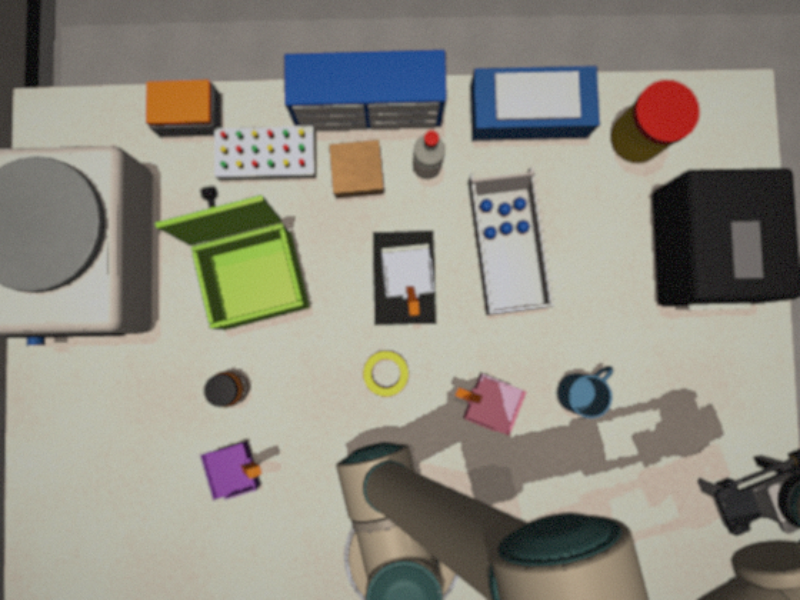

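View pics/scene0L.png

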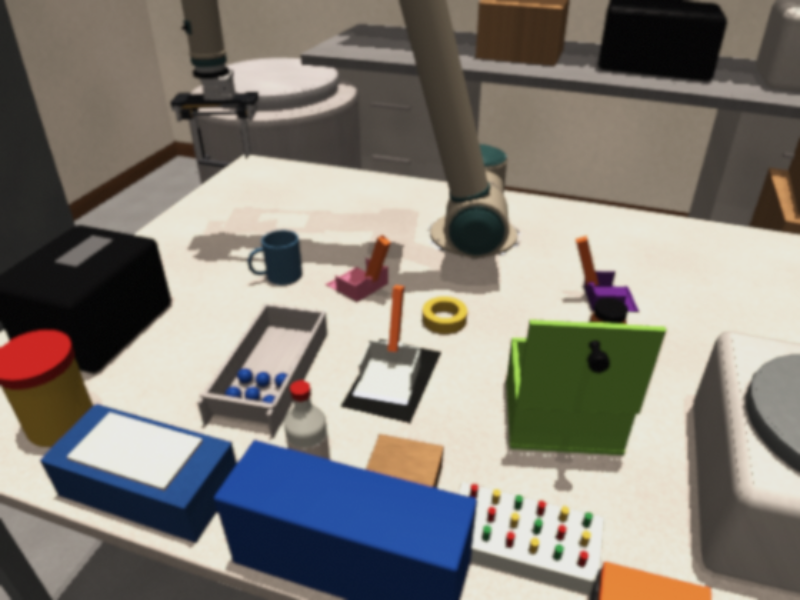

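The white scoop on the black mat is at enlarged top-view (408,270). Its look-alikes, pink at (493,403) and purple at (232,470), match the networks' other two hits. The tub is at (508,243) with six balls at its far end, and the carrier is at (250,275) with its lid leaning back. Next come the yaws, a confirming crop and a reachability check.

```bash
cat > h.py <<'E'
import numpy as np, cv2
from scipy.spatial.transform import Rotation as Ro
from plant import r, gripper_to, inverse_kinematics, vision, models, telemetry
S20,C20=np.sin(np.radians(20)),np.cos(np.radians(20))
def tool(p,yaw,pitch=0,flip=1):
    """scoop origin p, yaw, pitch (deg, mouth up +) -> TCP position, quaternion wxyz"""
    R=Ro.from_euler('z',yaw)*Ro.from_euler('y',-pitch,degrees=True)
    z=np.array([S20,0,-C20]);x=np.array([0,flip,0.]);y=np.cross(z,x)
    T=R*Ro.from_matrix(np.c_[x,y,z])
    pos=np.array(p)+R.apply([-.0707,0,.1055])-.006*R.apply(z)
    return pos.tolist(),T.as_quat(scalar_first=True).tolist()
def loc(o,yaw,x,y,z): # point in a yawed frame -> world
    return np.array([o[0]+x*np.cos(yaw)-y*np.sin(yaw),o[1]+x*np.sin(yaw)+y*np.cos(yaw),z])
def topplane(pix,z,cam="top"):
    k=vision.get_calibration(cam);K=np.array([[k["fx"],0,k["cx"]],[0,k["fy"],k["cy"]],[0,0,1]])
    u=cv2.undistortPoints(np.float32(pix).reshape(-1,1,2),K,np.array(k["D"]))[:,0]
    d=Ro.from_quat(k["orientation"],scalar_first=True).apply(np.c_[u,np.ones(len(u))]);c=np.array(k["position"])
    return (c+d*((z-c[2])/d[:,2])[:,None])[:,:2]
E
python3 - <<'E'
from h import *
im=vision.snapshot("top")
print("bystand")
for t,z in [("mat",.004),("tub",.055),("carrier",.1),("scoop",.02)]:
    for d in models.regions_of(t,"top")[:4]:
        m=d["pixels"]; ys,xs=np.nonzero(m)
        if len(xs)<50: continue
        w=topplane(np.c_[xs,ys],z); rc=cv2.minAreaRect(np.float32(w))
        print(t,round(d["score"],2),len(xs),np.round(rc[0],3),np.round(rc[1],3),round(rc[2],1))
crop=im[110:250,100:400]; cv2.imwrite("pics/crop.png",cv2.resize(crop,None,fx=2.66,fy=2.66,interpolation=cv2.INTER_CUBIC)[:,:,::-1])
mat,sc,tb,ca=(.554,-.0165),(.5635,-.023),(.602,-.228),(.554,.2765)
for flip in (1,-1):
  print(flip)
  for n,p,y,pi in [("grasp",(*sc,.004),.09,0),("lift",(*sc,.12),.09,0),("tubhi",loc(tb,.1,-.045,0,.1),.1,0),("tub0",loc(tb,.1,-.045,0,.007),.1,0),("tub1",loc(tb,.1,.065,0,.007),.1,0),("tilt",loc(tb,.1,.065,0,.03),.1,25),("tilthi",loc(tb,.1,.02,0,.15),.1,20),("carr",loc(ca,.28,-.06,0,.2),.28,15),("pour",loc(ca,.28,-.04,0,.16),.28,-45),("pour2",loc(ca,.28,-.04,0,.17),.28,-60)]:
    q=inverse_kinematics(*tool(p,y,pi,flip)); print(n,None if q is None else np.round(q,2))
E
```

```text
bystand
mat 0.75 1508 [ 0.553 -0.014] [0.191 0.126] 0.4
mat 0.25 1763 [0.698 0.368] [0.11  0.252] 11.6
tub 0.68 4286 [ 0.612 -0.219] [0.276 0.137] 5.7
tub 0.4 57 [ 0.675 -0.212] [0.02  0.022] 43.6
carrier 0.7 6334 [0.588 0.297] [0.297 0.215] 27.7
scoop 0.93 1238 [ 0.545 -0.021] [0.136 0.098] 3.6
scoop 0.84 1285 [ 0.298 -0.172] [0.13  0.098] 68.6
scoop 0.8 1251 [0.176 0.335] [0.099 0.108] 15.4
scoop 0.17 71 [ 0.647 -0.253] [0.023 0.023] 87.8
1
grasp [-0.31  0.06  2.1   0.22  0.66 -2.12]
lift [-0.31 -0.06  1.9   0.16  0.98 -2.04]
tubhi [-0.78  0.08  1.81  0.31  1.05 -2.58]
tub0 [-0.78  0.17  1.97  0.37  0.82 -2.68]
tub1 [-0.62  0.29  1.79  0.31  0.82 -2.47]
tilt [-0.93  0.27  2.21  1.34  0.67  2.57]
tilthi None
carr [ 0.46 -0.25  2.02 -0.15  0.78 -1.31]
pour [ 0.34  0.57  0.92  0.03  2.09 -1.51]
pour2 [ 0.33  0.81  0.58  0.05  2.45 -1.5 ]
-1
grasp [-0.31  0.06  2.1   0.22  0.66  1.02]
lift [-0.31 -0.06  1.9   0.16  0.98  1.11]
tubhi [-0.78  0.08  1.81  0.31  1.05  0.56]
tub0 [-0.78  0.17  1.97  0.37  0.82  0.46]
tub1 [-0.62  0.29  1.79  0.31  0.82  0.67]
tilt [-0.93  0.27  2.21  1.34  0.67 -0.57]
tilthi [-0.96  0.03  2.    0.8   0.9   0.07]
carr [ 0.46 -0.25  2.02 -0.15  0.78  1.83]
pour [0.34 0.57 0.92 0.03 2.09 1.64]
pour2 [0.33 0.81 0.58 0.05 2.45 1.65]
```

View pics/crop.png

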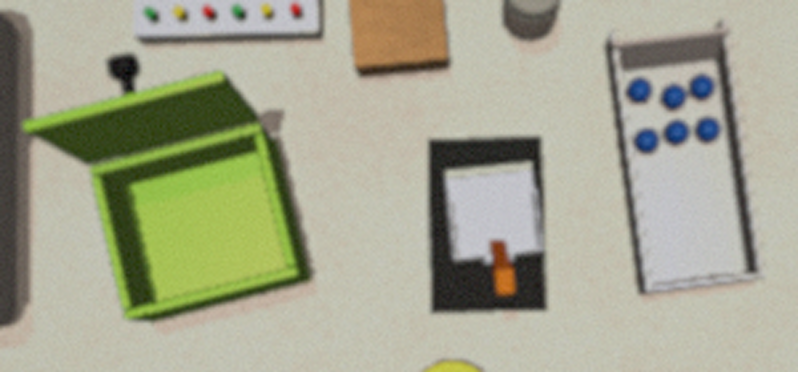

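```bash
python3 - <<'E'
from h import *
f=lambda P,z:topplane([(100+x/2.66,110+y/2.66) for x,y in P],z)
def an(n,P,z):
    w=f(P,z);print(n,np.round(w,3).tolist(),[(round(np.degrees(np.arctan2(*(w[(i+1)%4]-w[i])[::-1])),1),round(np.linalg.norm(w[(i+1)%4]-w[i]),3)) for i in range(4)])
an("tub",[(612,38),(640,292),(757,274),(722,36)],.055)
an("car",[(94,170),(130,318),(304,275),(263,128)],.1)
an("scoop floor",[(445,172),(453,262),(543,250),(535,163)],.02)
h=np.array([.6315,.298,.1]);k=np.array([.6765,.3105,.227]);print((k-h))
E
```

```text
tub [[0.738, -0.149], [0.47, -0.169], [0.486, -0.291], [0.737, -0.265]] [(np.float64(-175.7), np.float64(0.268)), (np.float64(-82.7), np.float64(0.122)), (np.float64(5.9), np.float64(0.252)), (np.float64(89.6), np.float64(0.115))]
car [[0.604, 0.381], [0.455, 0.345], [0.493, 0.171], [0.643, 0.21]] [(np.float64(-166.5), np.float64(0.154)), (np.float64(-77.5), np.float64(0.179)), (np.float64(14.7), np.float64(0.154)), (np.float64(102.5), np.float64(0.175))]
scoop floor [[0.606, 0.03], [0.509, 0.023], [0.519, -0.073], [0.613, -0.067]] [(np.float64(-176.3), np.float64(0.097)), (np.float64(-83.8), np.float64(0.097)), (np.float64(3.6), np.float64(0.094)), (np.float64(94.3), np.float64(0.097))]
[0.045  0.0125 0.127 ]
```

```bash
cat >> h.py <<'E'
E
python3 - <<'E'
from h import *
q=Ro.from_matrix(np.c_[[0,-1,0],[-1,0,0],[0,0,-1]]).as_quat(scalar_first=True).tolist()
r.move_to([.53,-.22,.36],q)
k=vision.get_calibration("wrist");print({a:np.round(b,4).tolist() for a,b in k.items()})
im=vision.snapshot("wrist")
for t in ["tub","ball0"]: print(t,[(np.round(d["at"],4).tolist(),round(d["score"],2)) for d in models.mark_of(t,"wrist")])
cv2.imwrite("pics/w1.png",cv2.resize(im,(800,600))[:,:,::-1]);print(telemetry.current_t())
E
```

```text
{'fx': 305.5057, 'fy': 305.5057, 'cx': 286.3623, 'cy': 210.0122, 'D': [-0.0383, 0.0, 0.0, 0.0, 0.0], 'position': [0.6124, -0.2214, 0.5369], 'orientation': [-0.1019, -0.6991, 0.7004, 0.1016]}
tub [([0.5983, -0.2265, -0.0017], 0.92)]
ball0 [([0.6483, -0.2211, 0.0203], 0.8), ([0.6449, -0.2537, 0.0192], 0.78), ([0.6914, -0.1839, 0.022], 0.76), ([0.6929, -0.2522, 0.0202], 0.75), ([0.6849, -0.2208, 0.0168], 0.74), ([0.6338, -0.1933, 0.0211], 0.56)]
3.2833
```

View pics/w1.png

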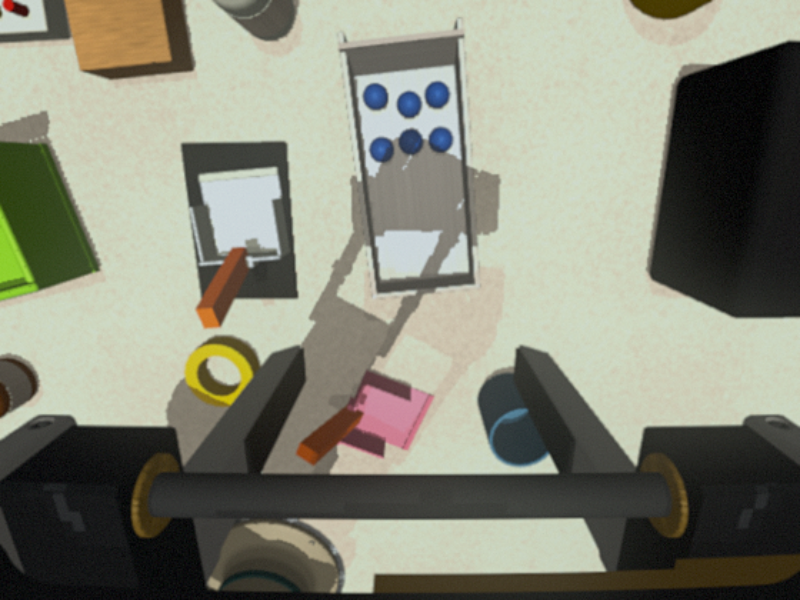

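```bash
python3 - <<'E'
from h import *
f=lambda P,z:np.round(topplane([(x*.7,y*.7) for x,y in P],z,"wrist"),4).tolist()
print("rim",f([(341,47),(374,297),(479,286),(464,37)],.055))
print("floor far",f([(355,76),(456,65)],.005), "near corners", f([(378,278),(467,274)],.005))
print("scoop front",f([(198,176),(279,168)],.006))
E
```

```text
rim [[0.732, -0.1544], [0.473, -0.1812], [0.4858, -0.3014], [0.7407, -0.2765]]
floor far [[0.7149, -0.1618], [0.7258, -0.2741]] near corners [[0.4833, -0.1826], [0.4882, -0.294]]
scoop front [[0.6084, 0.028], [0.6165, -0.0694]]
```

```bash
cat >> h.py <<'E'
SC,YS=(.563,-.024),.09
TB,YT=(.602,-.2285),.0985
CA,YC=(.553,.277),.24
def T(p,yaw,pitch=0): return tool(p,yaw,pitch,-1)
def ML(p,yaw,pitch=0,vel=.15,guard=None):
    a,q=T(p,yaw,pitch); return r.move_l(a,q,vel=vel,guard=guard)
E
python3 - <<'E'
from h import *
gripper_to(.05,60)
a,q=T((*SC,.004),YS); R=Ro.from_quat(q,scalar_first=True); b=np.array(a)-.09*R.apply([0,0,1])
r.move_to(b.tolist(),q)
print("guard",r.move_l(a,vel=.12,guard=8),telemetry.current_wrist_force())
gripper_to(0.0,60); print("open",telemetry.current_opening(),"F",np.round(telemetry.current_wrist_force(),2))
print(ML((*SC,.03),YS,vel=.06)); print(ML((*SC,.15),YS,vel=.2))
print(np.round(telemetry.current_ee_pos(),4),np.round(T((*SC,.15),YS)[0],4),telemetry.current_opening(),np.round(telemetry.current_wrist_force(),2),np.round(telemetry.current_torque(),3))
a,q=T(loc(TB,YT,-.042,0,.1),YT); r.move_to(a,q)
im=vision.snapshot("wrist"); cv2.imwrite("pics/w2.png",cv2.resize(im,(800,600))[:,:,::-1])
for t in ["scoop","scoop_lip","scoop_grip"]: print(t,[(np.round(d["at"],4).tolist(),round(d["score"],2)) for d in models.mark_of(t,"scene" if 0 else "wrist")][:3])
print("expect",loc(TB,YT,-.042,0,.1),loc(TB,YT,.008,0,.1)); print(telemetry.current_t())
E
```

```text
guard False [ 0.08140034 -0.12881064 -0.78394175]
open 0.015504678827336478 F [-0.94 -0.23  2.18]
False
False
[ 0.4894 -0.0302  0.2595] [ 0.4905 -0.0305  0.2611] 0.01572994118961394 [ 0.17  0.44 -2.06] [ 0.029  0.372 -0.017]
scoop [([0.5617, -0.2301, 0.0992], 0.79)]
scoop_lip [([0.6134, -0.2267, 0.0954], 0.76), ([0.2763, -0.2385, 0.0016], 0.74)]
scoop_grip [([0.3215, -0.1245, 0.1095], 0.93), ([0.49, -0.2405, 0.2052], 0.92)]
expect [ 0.56020358 -0.23263031  0.1       ] [ 0.60996122 -0.22771327  0.1       ]
9.0417
```

View pics/w2.png

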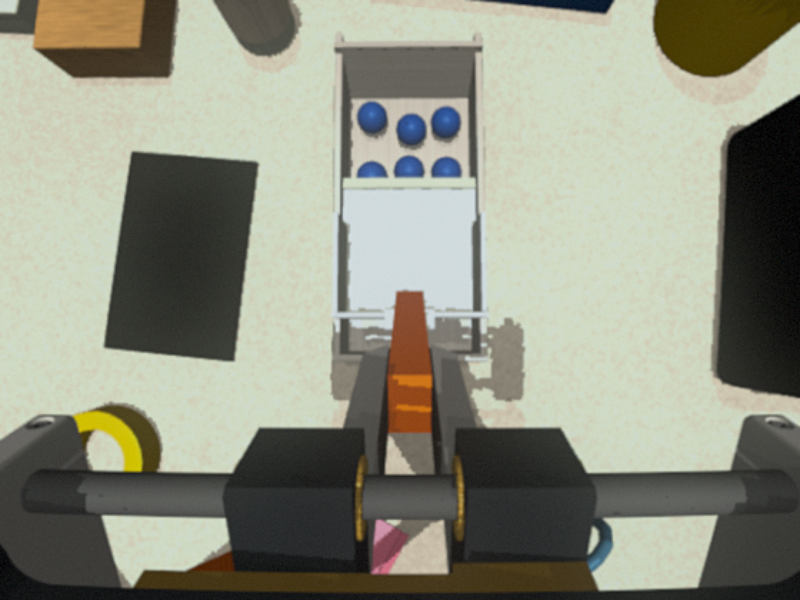

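The scoop sits squarely over the empty near part: front edge at (343–475,183), tub rims at (338,·) and (480,·). Next I lower it and push.

```bash
python3 - <<'E'
from h import *
print(ML(loc(TB,YT,-.042,0,.03),YT,vel=.1,guard=8))
print("floor",ML(loc(TB,YT,-.042,0,.004),YT,vel=.03,guard=4),telemetry.current_ee_pos()[2]-T((0,0,0),YT)[0][2],np.round(telemetry.current_wrist_force(),2))
z=telemetry.current_ee_pos()[2]-T((0,0,0),YT)[0][2]
z=max(z,.005)+.0025
print(ML(loc(TB,YT,-.042,0,z),YT,vel=.03))
print("push",ML(loc(TB,YT,.060,0,z),YT,vel=.06,guard=15),np.round(telemetry.current_wrist_force(),2))
p=np.array(telemetry.current_ee_pos())-T((0,0,0),YT)[0]; print("scoop at",p, "want",loc(TB,YT,.060,0,z))
im=vision.snapshot("wrist"); cv2.imwrite("pics/w3.png",cv2.resize(im,(800,600))[:,:,::-1]);print(telemetry.current_t())
E
```

```text
False
floor True 0.005153707871153032 [-0.46 -0.71  2.72]
False
push False [ 0.27  0.24 -2.02]
scoop at [ 0.66149848 -0.22267038  0.00771429] want [ 0.66170917 -0.22259955  0.00765371]
12.85
```

View pics/w3.png

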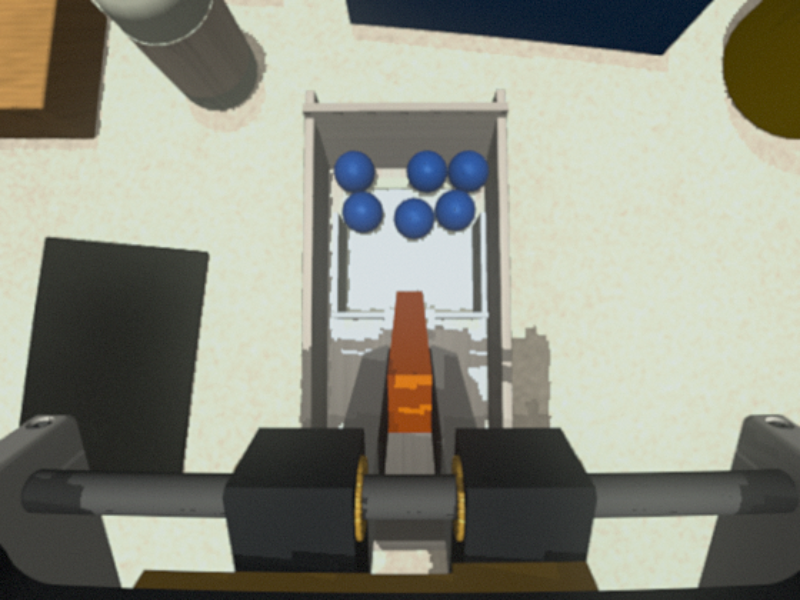

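Three balls are aboard at (362,212), (413,218) and (455,212). The other three, at row 171, sit against the far wall. I'll push slightly further, then tilt back inside the tub.

```bash
python3 - <<'E'
from h import *
z=.0077
print("push",ML(loc(TB,YT,.066,0,z),YT,vel=.04,guard=12),np.round(telemetry.current_wrist_force(),2))
p=np.array(telemetry.current_ee_pos())-T((0,0,0),YT)[0]; d=p[:2]-TB; x=d@[np.cos(YT),np.sin(YT)]; print("x",x,p[2])
xb=x-.05
for th,dz,dx in [(10,.003,0),(20,.006,-.004)]:
    c,s=np.cos(np.radians(th)),np.sin(np.radians(th))
    print(th,ML(loc(TB,YT,xb+dx+.05*c,0,z+dz+.05*s),YT,th,vel=.05,guard=15),np.round(telemetry.current_wrist_force(),2))
r.hold(.3)
im=vision.snapshot("wrist"); cv2.imwrite("pics/w4.png",cv2.resize(im,(800,600))[:,:,::-1]);print(telemetry.current_t())
E
```

```text
push False [ 0.4   0.01 -2.33]
x 0.06662749856140458 0.00799238530579402
10 False [ 0.12 -0.28 -2.87]
20 False [ 0.6   0.99 -2.76]
14.6333
```

View pics/w4.png

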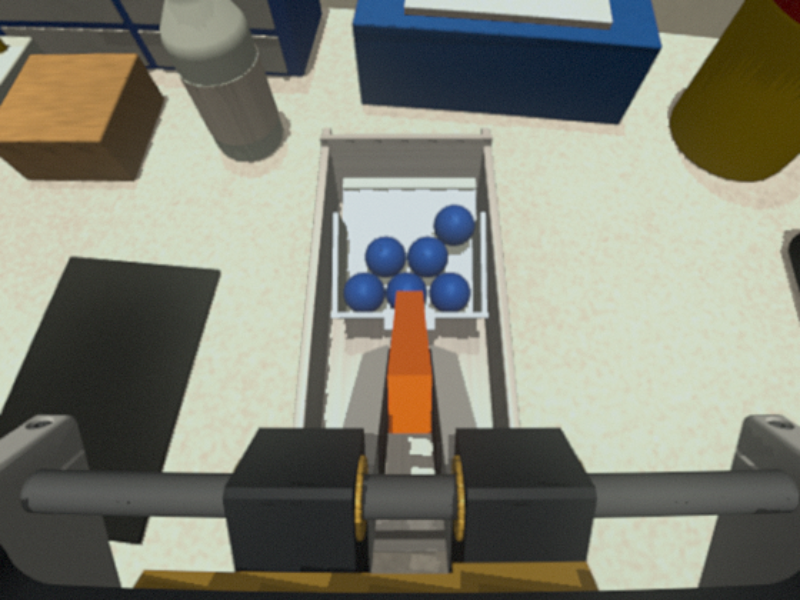

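All six balls are inside the pan walls (rows 225–293), with nothing left in the tub. I'll lift, carry and pour.

```bash
python3 - <<'E'
from h import *
print(ML(loc(TB,YT,.045,0,.11),YT,20,vel=.08)); print(ML(loc(TB,YT,.0,0,.19),YT,18,vel=.15))
def lip(x,z,th):
    c,s=np.cos(np.radians(th)),np.sin(np.radians(th)); return loc(CA,YC,x-.05*c,0,z-.05*s)
ML(lip(-.05,.2,18),YC,18,vel=.18); r.hold(.2)
im=vision.snapshot("top"); cv2.imwrite("pics/t5.png",cv2.resize(im[60:300,80:400],None,fx=2.5,fy=2.5)[:,:,::-1])
for t in ["scoop_lip","scoop_grip"]: print(t,[(np.round(d["at"],3).tolist(),round(d["score"],2)) for d in models.mark_of(t,"top")][:3])
print("expect",lip(-.05,.2,18)+.05*np.array([.924,.226,.309]))
print([(np.round(d["at"],3).tolist(),round(d["score"],2)) for d in models.mark_of("ball0","top")][:8],telemetry.current_t())
E
```

```text
False
False
scoop_lip [([0.279, -0.236, -0.002], 0.89), ([0.504, 0.265, 0.199], 0.72), ([0.158, 0.386, 0.004], 0.38)]
scoop_grip [([0.323, -0.124, 0.104], 0.72), ([0.361, 0.23, 0.261], 0.68), ([0.46, 0.25, 0.183], 0.4)]
expect [0.50444324 0.26511144 0.19999915]
[([0.448, 0.24, 0.196], 0.68), ([0.423, 0.247, 0.189], 0.67), ([0.443, 0.263, 0.195], 0.58), ([0.416, 0.273, 0.189], 0.44), ([0.428, 0.222, 0.186], 0.43)] 20.2667
```

View pics/t5.png

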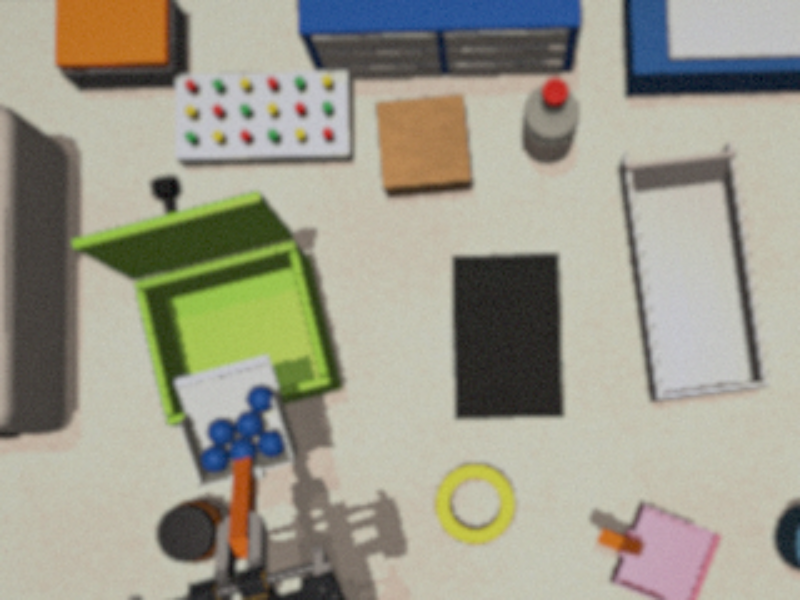

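```bash
python3 - <<'E'
from h import *
def lip(x,z,th):
    c,s=np.cos(np.radians(th)),np.sin(np.radians(th)); return loc(CA,YC,x-.05*c,0,z-.05*s)
for x,z,th,v in [(-.025,.14,8,.12),(-.025,.13,-20,.12),(-.03,.125,-42,.08),(-.03,.125,-60,.08)]:
    print(th,ML(lip(x,z,th),YC,th,vel=v,guard=15))
r.hold(.5)
im=vision.snapshot("top"); cv2.imwrite("pics/t6.png",cv2.resize(im[60:300,80:400],None,fx=2.5,fy=2.5)[:,:,::-1])
im=vision.snapshot("scene"); cv2.imwrite("pics/s6.png",im[:,:,::-1])
print(telemetry.current_t(),np.round(telemetry.current_wrist_force(),2))
E
```

```text
8 False
-20 False
-42 False
-60 False
23.8833 [-0.16 -0.03 -2.07]
```

View pics/t6.png

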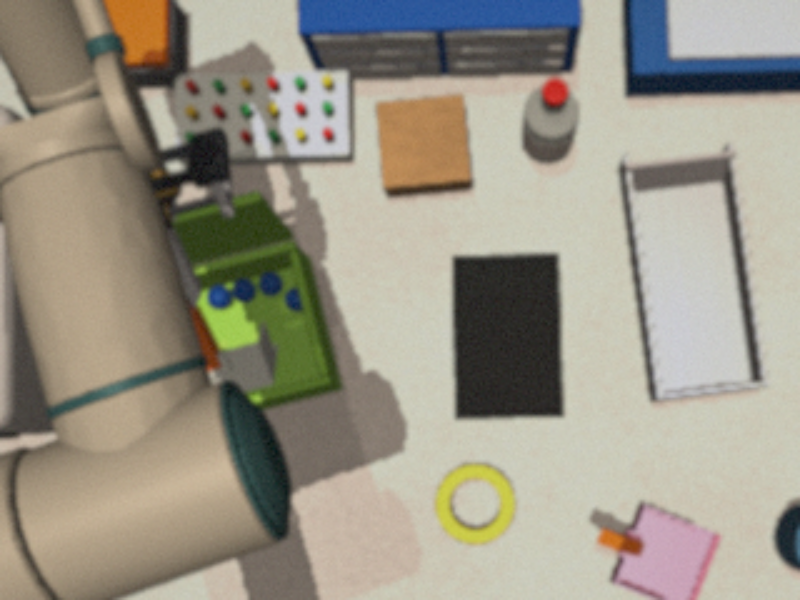

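At least four balls are in the carrier, at (220,297), (244,290), (270,284) and (294,300); the arm hides the rest. I'll level the scoop and check that it is empty.

```bash
python3 - <<'E'
from h import *
def lip(x,z,th):
    c,s=np.cos(np.radians(th)),np.sin(np.radians(th)); return loc(CA,YC,x-.05*c,0,z-.05*s)
for x,z,th,v in [(-.03,.14,-40,.2),(-.03,.15,-15,.2),(-.06,.19,0,.2)]: ML(lip(x,z,th),YC,th,vel=v)
im=vision.snapshot("top"); cv2.imwrite("pics/t7.png",cv2.resize(im[60:300,80:400],None,fx=2.5,fy=2.5)[:,:,::-1])
print([(np.round(d["at"],3).tolist(),round(d["score"],2)) for d in models.mark_of("ball0","top")][:8],telemetry.current_t())
E
```

```text
[([0.61, 0.285, 0.023], 0.63), ([0.603, 0.311, 0.029], 0.6), ([0.618, 0.252, 0.023], 0.58), ([0.549, 0.348, 0.023], 0.56), ([0.6, 0.224, 0.024], 0.48)] 25.575
```

View pics/t7.png

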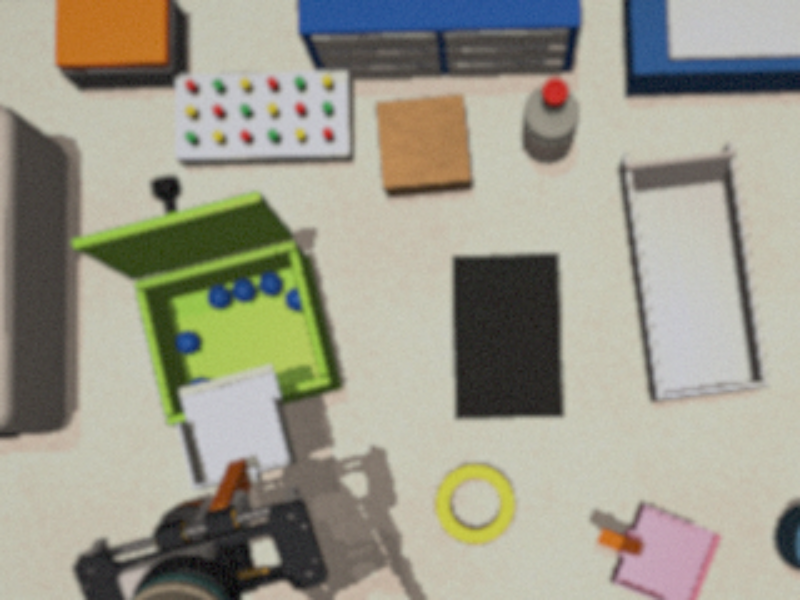

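All six balls are in the carrier (the sixth shows at (200,382)) and the scoop is empty. It goes back on the mat next.

```bash
python3 - <<'E'
from h import *
M=(.560,-.021); Y=.05
ML((*M,.19),Y,0,vel=.25); ML((*M,.03),Y,0,vel=.15)
print("down",ML((*M,.002),Y,0,vel=.03,guard=3),telemetry.current_ee_pos()[2]-T((0,0,0),Y)[0][2],np.round(telemetry.current_wrist_force(),2))
gripper_to(.045,20); r.hold(.2)
a,q=T((*M,.004),Y);R=Ro.from_quat(q,scalar_first=True)
r.move_l((np.array(telemetry.current_ee_pos())-.11*R.apply([0,0,1])).tolist(),vel=.12)
q0=Ro.from_matrix(np.c_[[0,-1,0],[-1,0,0],[0,0,-1]]).as_quat(scalar_first=True).tolist()
r.move_to([.42,.03,.33],q0)
im=vision.snapshot("wrist"); ti=vision.snapshot("top"); si=vision.snapshot("scene")
for c in ("scene","top","wrist"):
  for t in ["scoop","scoop_lip","scoop_grip","mat","carrier_lid_handle","carrier_lid_hinge"]: print(c,t,[(np.round(d["at"],3).tolist(),round(d["score"],2)) for d in models.mark_of(t,c)][:3])
o=np.vstack([np.hstack([ti,im]),np.hstack([si,si])])[:,:]
cv2.imwrite("pics/c8.png",cv2.resize(np.hstack([si[120:330,100:460],im[:210,100:460]]),(800,233))[:,:,::-1]);print(telemetry.current_t())
E
```

```text
down True 0.004117055357772265 [-0.7  -0.28  2.94]
scene scoop [([0.559, -0.024, 0.006], 0.78), ([0.295, -0.193, -0.003], 0.72), ([0.177, 0.34, -0.001], 0.6)]
scene scoop_lip [([0.607, -0.017, 0.002], 0.86), ([0.162, 0.385, 0.002], 0.74), ([0.268, -0.235, -0.001], 0.58)]
scene scoop_grip [([0.196, 0.271, 0.103], 0.95), ([0.32, -0.124, 0.106], 0.75), ([0.491, -0.024, 0.108], 0.68)]
scene mat [([0.554, -0.016, 0.006], 0.93), ([0.361, 0.027, -0.001], 0.63)]
scene carrier_lid_handle [([0.675, 0.308, 0.233], 0.92)]
scene carrier_lid_hinge [([0.632, 0.301, 0.103], 0.73), ([0.552, -0.015, 0.002], 0.73)]
top scoop [([0.293, -0.192, 0.003], 0.84), ([0.174, 0.338, 0.001], 0.65), ([0.56, -0.024, 0.003], 0.58)]
top scoop_lip [([0.155, 0.386, -0.0], 0.91), ([0.61, -0.018, 0.004], 0.9), ([0.276, -0.238, -0.001], 0.72)]
top scoop_grip [([0.191, 0.269, 0.107], 0.77), ([0.486, -0.026, 0.108], 0.7), ([0.551, 0.28, 0.001], 0.69)]
top mat []
top carrier_lid_handle [([0.673, 0.312, 0.224], 0.65), ([0.56, -0.023, 0.006], 0.33)]
top carrier_lid_hinge [([0.628, 0.298, 0.099], 0.92)]
wrist scoop [([0.297, -0.188, -0.0], 0.8), ([0.178, 0.335, -0.001], 0.63), ([0.565, -0.021, 0.003], 0.58)]
wrist scoop_lip [([0.614, -0.018, 0.002], 0.72), ([0.276, -0.238, 0.001], 0.71), ([0.161, 0.388, -0.001], 0.59)]
wrist scoop_grip [([0.322, -0.125, 0.108], 0.66), ([0.49, -0.023, 0.11], 0.62), ([0.616, 0.252, 0.025], 0.45)]
wrist mat []
wrist carrier_lid_handle []
wrist carrier_lid_hinge [([0.626, 0.299, 0.102], 0.75), ([0.564, -0.022, 0.006], 0.26)]
32.4833
```

View pics/c8.png

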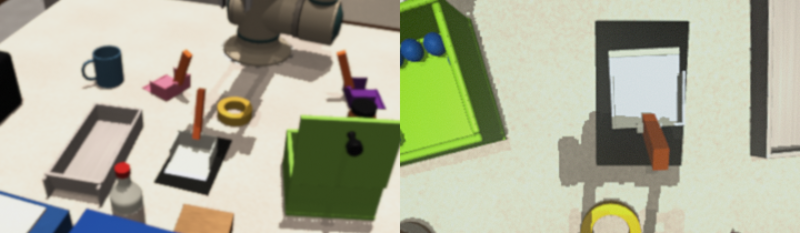

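The scoop is flat on the mat, let go and facing the right way. Now the lid: closed fingertips push its outer face beside the knob along the hinge arc.

```bash
cat > lid.py <<'E'
from h import *
H,D,YO=np.array([.0790,.100]),.125,-.05
u=np.array([np.cos(YC),np.sin(YC),0]);v=np.array([-u[1],u[0],0])
Q=Ro.from_matrix(np.c_[-v,-u,[0,0,-1]]).as_quat(scalar_first=True).tolist()
def tip(th,off=0):
    t=np.radians(th);n=np.array([np.sin(t),np.cos(t)])
    p=H+D*np.array([-np.cos(t),np.sin(t)])+(.010+off)*n+np.array([.008,0])
    w=loc(CA,YC,p[0],YO,p[1]+r.nose_length); return w
E
python3 - <<'E'
from lid import *
gripper_to(0.0,20)
a=tip(115); a2=a.copy(); a2[2]=.35
for p in [a,a2]+[tip(t) for t in (90,45,0)]: print(np.round(p,3),inverse_kinematics(p.tolist(),Q) is not None)
r.move_l(telemetry.current_ee_pos().tolist()[:2]+[.35] if hasattr(telemetry.current_ee_pos(),'tolist') else [.42,.03,.35],Q,vel=.15)
r.move_l(a2.tolist(),Q,vel=.25); print("desc",r.move_l(a.tolist(),vel=.12,guard=8))
for t in range(105,20,-12):
    g=r.move_l(tip(t).tolist(),vel=.09,guard=20); print(t,g,np.round(telemetry.current_wrist_force(),1))
    if g: break
im=vision.snapshot("scene"); cv2.imwrite("pics/s9.png",im[:,:,::-1])
print([(np.round(d["at"],3).tolist(),round(d["score"],2)) for d in models.mark_of("carrier_lid_handle","scene")][:2],telemetry.current_t())
E
```

```text
[0.71  0.264 0.234] True
[0.71  0.264 0.35 ] True
[0.659 0.251 0.25 ] True
[0.57 0.23 0.22] True
[0.528 0.219 0.135] True
desc False
105 False [ 0.6  0.1 -0.2]
93 False [ 0.4  0.8 -0.9]
81 False [-0.2 -0.4  0.3]
69 False [ 0.6 -0.1 -0.1]
57 False [-0.2  1.2 -0.8]
45 False [-0.4  0.6 -0. ]
33 False [ 0.  0. -0.]
21 False [-0.1 -0.4  0.1]
[([0.538, 0.276, 0.205], 0.66)] 40.025
```

```bash
python3 -c "
import cv2;i=cv2.imread('pics/s9.png');cv2.imwrite('pics/s9c.png',cv2.resize(i[120:380,280:540],(780,780))[90:690])"
```

```text
(no output)
```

View pics/s9c.png

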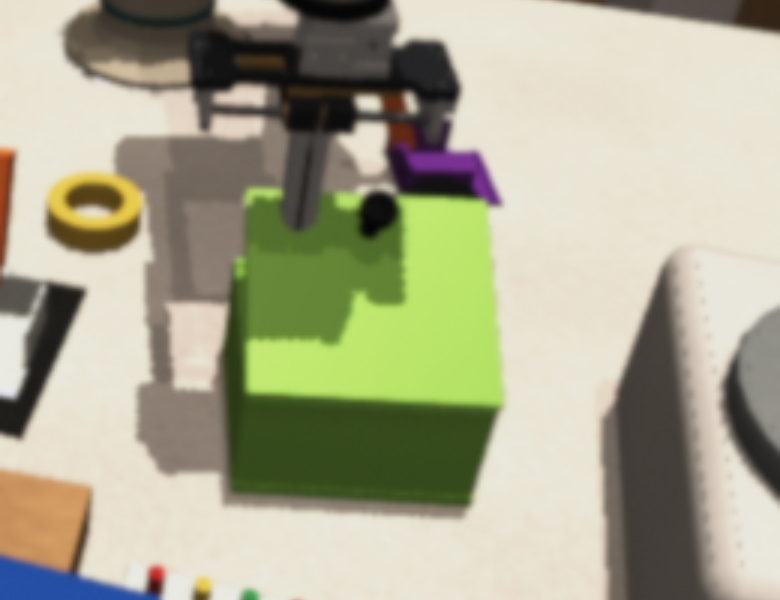

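The fingertip rests on the lid at (300,225), clear of the knob at (378,212), and the lid is following it. I'll keep going until it is shut.

```bash
python3 - <<'E'
from lid import *
for t in (14,7,3,):
    print(t,r.move_l(tip(t).tolist(),vel=.06,guard=15),np.round(telemetry.current_wrist_force(),1))
a=tip(0);a[2]-=.012
print("press",r.move_l(a.tolist(),vel=.02,guard=10),np.round(telemetry.current_wrist_force(),1),"tip z",telemetry.current_ee_pos()[2]-r.nose_length)
r.hold(.3)
p=np.array(telemetry.current_ee_pos());p[2]+=.1;r.move_l(p.tolist(),vel=.15)
r.move_l([.36,.1,.34],vel=.25);r.hold(.3)
si=vision.snapshot("scene");ti=vision.snapshot("top")
for c in ("scene","top"):
  for t in ("carrier_lid_handle","scoop"): print(c,t,[(np.round(d["at"],3).tolist(),round(d["score"],2)) for d in models.mark_of(t,c)][:3])
cv2.imwrite("pics/f.png",cv2.resize(np.hstack([si[120:400,80:540],ti[60:340,60:420]]),(800,273))[:,:,::-1]);print(telemetry.current_t())
E
```

```text
14 False [-0.3  1.  -0.3]
7 False [ 0.4  0.6 -0. ]
3 False [0.4 0.5 0.4]
press False [ 0.4  0.  -0.6] tip z 0.09809833130655621
scene carrier_lid_handle [([0.505, 0.267, 0.157], 0.82)]
scene scoop [([0.559, -0.022, 0.007], 0.87), ([0.29, -0.188, 0.002], 0.79), ([0.178, 0.338, 0.0], 0.68)]
top carrier_lid_handle [([0.506, 0.269, 0.15], 0.77)]
top scoop [([0.556, -0.024, 0.004], 0.97), ([0.294, -0.194, -0.0], 0.69), ([0.174, 0.341, -0.0], 0.6)]
45.0333
```

The press met no resistance by tip z 0.098, so the lid may not be fully shut. I'll measure it and press again with a guard.

```bash
python3 - <<'E'
from lid import *
print("nose",r.nose_length,"open",telemetry.current_opening())
# lid mask edge height: free-edge check via knob; now press near the free edge
w=loc(CA,YC,-.055,-.05,.18+r.nose_length)
r.move_l([w[0],w[1],.34],Q,vel=.25); r.move_l(w.tolist(),vel=.2)
w[2]=.09+r.nose_length
g=r.move_l(w.tolist(),vel=.03,guard=6)
print("contact",g,"tip z",telemetry.current_ee_pos()[2]-r.nose_length,np.round(telemetry.current_wrist_force(),1),telemetry.current_t())
E
```

```text
nose 0.025 open 0.0001820795375714963
contact False tip z 0.0900784021267931 [-0.1  0.1  0.6] 49.9167
```

```bash
cat > fit.py <<'E'
from lid import *
def proj(P,c):
    k=vision.get_calibration(c);K=np.array([[k["fx"],0,k["cx"]],[0,k["fy"],k["cy"]],[0,0,1]])
    R=Ro.from_quat(k["orientation"],scalar_first=True).inv();X=R.apply(np.array(P)-k["position"])
    return cv2.projectPoints(X,np.zeros(3),np.zeros(3),K,np.array(k["D"]))[0][:,0]
def lidpts(th,o=CA,yaw=YC):
    t=np.radians(th);P=[]
    for d in (0,.16):
        for h in (0,.01):
            p=np.array([.08,.1])+d*np.array([-np.cos(t),np.sin(t)])+h*np.array([np.sin(t),np.cos(t)])
            for y in (-.09,.09): P.append(loc(o,yaw,p[0],y,p[1]))
    return P
def boxpts(o=CA,yaw=YC): return [loc(o,yaw,x,y,z) for x in(-.08,.08) for y in(-.09,.09) for z in (0,.1)]
def fit(c,im):
    hsv=cv2.cvtColor(im,cv2.COLOR_RGB2HSV);g=((hsv[...,0]>33)&(hsv[...,0]<55)&(hsv[...,1]>120)&(hsv[...,2]>25))
    n,l,s,_=cv2.connectedComponentsWithStats(g.astype(np.uint8));g=l==1+np.argmax(s[1:,4])
    best=[]
    for th in range(-10,60,2):
        m=np.zeros(g.shape,np.uint8)
        for P in (boxpts(),lidpts(th)): cv2.fillConvexPoly(m,cv2.convexHull(np.int32(np.round(proj(P,c)))),1)
        best.append((round((g&(m>0)).sum()/(g|(m>0)).sum(),3),th))
    print(c,g.sum(),sorted(best)[::-1][:5])
    # bright top face only
    b=g&(hsv[...,2]>140);ys,xs=np.nonzero(b);print(" bright",b.sum(),cv2.boxPoints(cv2.minAreaRect(np.float32(np.c_[xs,ys]))).round().tolist() if b.sum() else "")
    for th in (0,10,20,30): print(" top face",th,np.round(proj(lidpts(th),c)[[2,3,7,6]]).tolist())
E
python3 - <<'E'
from fit import *
print(np.round(telemetry.current_ee_pos(),3))
for c in("top","scene"):
    im=vision.snapshot(c); cv2.imwrite(f"pics/a_{c}.png",im[:,:,::-1]); fit(c,im)
    for t in("carrier_lid_handle",): print(c,t,[(np.round(d["at"],3).tolist(),round(d["score"],2)) for d in models.mark_of(t,c)][:3])
p=np.array(telemetry.current_ee_pos());p[2]+=.12;r.move_l(p.tolist(),vel=.2);r.move_l([.36,.1,.34],vel=.25)
for c in("top","scene"):
    im=vision.snapshot(c); cv2.imwrite(f"pics/b_{c}.png",im[:,:,::-1]); fit(c,im)
    for t in("carrier_lid_handle","ball0"): print(c,t,[(np.round(d["at"],3).tolist(),round(d["score"],2)) for d in models.mark_of(t,c)][:6])
print(telemetry.current_t())
E
```

```text
[0.512 0.215 0.115]
top 490 [(np.float64(0.105), -10), (np.float64(0.104), -4), (np.float64(0.104), -6), (np.float64(0.104), -8), (np.float64(0.103), 0)]
 bright 287 [[182.0, 160.0], [197.0, 156.0], [202.0, 178.0], [187.0, 182.0]]
 top face 0 [[199.0, 154.0], [133.0, 172.0], [148.0, 230.0], [214.0, 212.0]]
 top face 10 [[199.0, 153.0], [133.0, 171.0], [144.0, 228.0], [212.0, 210.0]]
 top face 20 [[198.0, 153.0], [133.0, 170.0], [140.0, 224.0], [209.0, 205.0]]
 top face 30 [[198.0, 152.0], [133.0, 170.0], [135.0, 218.0], [206.0, 199.0]]
top carrier_lid_handle []
scene 6661 [(np.float64(0.912), -2), (np.float64(0.911), 0), (np.float64(0.899), -4), (np.float64(0.897), 2), (np.float64(0.896), -6)]
 bright 2688 [[359.0, 281.0], [361.0, 233.0], [446.0, 236.0], [445.0, 283.0]]
 top face 0 [[360.0, 279.0], [446.0, 283.0], [432.0, 235.0], [356.0, 232.0]]
 top face 10 [[360.0, 280.0], [446.0, 284.0], [434.0, 227.0], [357.0, 224.0]]
 top face 20 [[360.0, 280.0], [447.0, 285.0], [437.0, 221.0], [359.0, 217.0]]
 top face 30 [[360.0, 281.0], [447.0, 285.0], [441.0, 215.0], [360.0, 211.0]]
scene ca
[... 566 characters left out ...]
35.0, 218.0], [206.0, 199.0]]
top carrier_lid_handle [([0.503, 0.27, 0.143], 0.66)]
top ball0 []
scene 6789 [(np.float64(0.928), 0), (np.float64(0.919), -2), (np.float64(0.915), 2), (np.float64(0.902), -4), (np.float64(0.899), -6)]
 bright 3679 [[356.0, 279.0], [358.0, 232.0], [447.0, 236.0], [445.0, 284.0]]
 top face 0 [[360.0, 279.0], [446.0, 283.0], [432.0, 235.0], [356.0, 232.0]]
 top face 10 [[360.0, 280.0], [446.0, 284.0], [434.0, 227.0], [357.0, 224.0]]
 top face 20 [[360.0, 280.0], [447.0, 285.0], [437.0, 221.0], [359.0, 217.0]]
 top face 30 [[360.0, 281.0], [447.0, 285.0], [441.0, 215.0], [360.0, 211.0]]
scene carrier_lid_handle [([0.504, 0.267, 0.148], 0.92)]
scene ball0 []
52.1833
```

The image fits put the lid within about 2° of shut. The second press still lowered the knob about 6 mm without meeting a stop, so I'll press again until there is a clear, gentle reaction.

```bash
python3 - <<'E'
from fit import *
w=loc(CA,YC,-.055,-.05,.13+r.nose_length)
r.move_l([w[0],w[1],.30],Q,vel=.3); r.move_l(w.tolist(),vel=.25)
f0=np.array(telemetry.current_wrist_force())
for z in (.10,.092,.086,.080,.074,.068):
    w[2]=z+r.nose_length
    g=r.move_l(w.tolist(),vel=.03,guard=6); f=np.array(telemetry.current_wrist_force())
    print(z,g,round(telemetry.current_ee_pos()[2]-r.nose_length,4),np.round(f-f0,1),round(telemetry.current_t(),2))
    if g or abs(f[2]-f0[2])>6: break
E
```

```text
0.1 False 0.1002 [ 0.2 -1.  -0.5] 54.87
0.092 False 0.0917 [ 0.3 -1.  -0.3] 55.28
0.086 True 0.0889 [-0.1 -2.1  5.8] 55.51
```

A firm stop with a 6 N reaction, just below the last press height, so the lid is seated. I'll retreat, check and hand in.

```bash
python3 - <<'E'
from fit import *
r.hold(.3)
p=np.array(telemetry.current_ee_pos());p[2]+=.12;r.move_l(p.tolist(),vel=.15);r.move_l([.36,.1,.34],vel=.25)
for c in("top","scene"):
    im=vision.snapshot(c); fit(c,im)
    for t in("carrier_lid_handle","scoop","ball0"): print(c,t,[(np.round(d["at"],3).tolist(),round(d["score"],2)) for d in models.mark_of(t,c)][:3])
print(telemetry.current_t()); r.sign_off()
E
```

```text
top 4217 [(np.float64(0.871), 4), (np.float64(0.87), 0), (np.float64(0.87), -2), (np.float64(0.866), 2), (np.float64(0.865), 6)]
 bright 3812 [[132.0, 172.0], [197.0, 156.0], [211.0, 213.0], [146.0, 229.0]]
 top face 0 [[199.0, 154.0], [133.0, 172.0], [148.0, 230.0], [214.0, 212.0]]
 top face 10 [[199.0, 153.0], [133.0, 171.0], [144.0, 228.0], [212.0, 210.0]]
 top face 20 [[198.0, 153.0], [133.0, 170.0], [140.0, 224.0], [209.0, 205.0]]
 top face 30 [[198.0, 152.0], [133.0, 170.0], [135.0, 218.0], [206.0, 199.0]]
top carrier_lid_handle [([0.503, 0.271, 0.144], 0.9)]
top scoop [([0.175, 0.34, -0.001], 0.75), ([0.559, -0.023, 0.006], 0.66), ([0.296, -0.193, -0.002], 0.61)]
top ball0 [([0.601, -0.227, 0.001], 0.71)]
scene 6744 [(np.float64(0.923), 0), (np.float64(0.923), -2), (np.float64(0.909), 2), (np.float64(0.906), -4), (np.float64(0.903), -6)]
 bright 3647 [[356.0, 280.0], [358.0, 233.0], [447.0, 236.0], [445.0, 284.0]]
 top face 0 [[360.0, 279.0], [446.0, 283.0], [432.0, 235.0], [356.0, 232.0]]
 top face 10 [[360.0, 280.0], [446.0, 284.0], [434.0, 227.0], [357.0, 224.0]]
 top face 20 [[360.0, 280.0], [447.0, 285.0], [437.0, 221.0], [359.0, 217.0]]
 top face 30 [[360.0, 281.0], [447.0, 285.0], [441.0, 215.0], [360.0, 211.0]]
scene carrier_lid_handle [([0.5, 0.269, 0.149], 0.97)]
scene scoop [([0.295, -0.19, 0.0], 0.97), ([0.175, 0.34, -0.0], 0.91), ([0.559, -0.023, 0.006], 0.57)]
scene ball0 [([0.559, -0.02, 0.007], 0.37)]
58.1917
the job is handed in; nothing more can be done
```

I scooped all six balls in one go and tipped them into the carrier. The scoop went back on its mat and I closed the lid; the job was handed in at about 58 s of the 72 s allowed.

- **Balls:** all six showed in the carrier after tipping. At the end the networks reported one ball at the centre of the tub floor and, with a low score, one at the scoop. I take both as false, since six were counted in the carrier.
- **Scoop:** the last readings put it at (0.559, -0.023), about 8 mm from the mat's centre, with its mouth facing the original way.
- **Lid:** the final push stopped on a reaction of about 6 N. The scene camera fits 0 to -2° (shut); the top camera cannot tell the angle well (-2 to 6°, slightly favouring 4°). The shut limit is 2.3°.
- **Disagreement:** the final stop came with the computed fingertip height at 0.089 m, although the shut lid's top should be at 0.11 m. I could not explain this. The first press had stopped short for the same reason, so I pressed again until I felt the stop.
- **Not checked:** I did not measure the other bench items at the end. They looked unmoved in the pictures up to the tipping, and the arm felt no unexpected contact. The viewing limit ran out before the lid was shut, so the final checks were numeric only.

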